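Clamp the cartridge block and drive out its spent cartridge

ROBOT

A 6-joint arm with a two-finger parallel gripper is mounted at the origin on a cart in front of the work surface, level with it; the furniture and walls round the work are solid. World frame = base frame: x ahead of the robot, y to its left, z up, the work surface at z = 0. Lengths are in m, angles in degrees, forces in N, time in s.
With the tool pointing down it reaches from about 0.275 to 0.75 m from the base axis. Payload 10.2 kg.
Tool frame: the origin (TCP) lies on the centre line of the jaws, within the pads' length; the fingertips stand 19 mm ahead of it and the grasp point (between the pads) is the TCP; z points along the fingers, y is the line along which they close (so a half turn about z gives the same grasp; the last joint's range is limited). The gripper opens to 85 mm and grips with 20 to 120 N. Pads are 22 mm wide; open, the fingers measure 114 mm over their backs; the gripper's body (76 mm by 85 mm) begins 54 mm behind the grasp point. The pads swing forward as they close: fully open they stand 13 mm farther back than shut.
Start: joints at [-81.154, 17.928, 85.812, -0, 76.261, -12.8], TCP at [0.194, -0.488, 0.25] pointing down, gripper open.
Joint ranges: [-168.41, 168.41], [-55.51, 124.54], [10.69, 146.95], [-70.63, 250.63], [1, 178], [-165.06, 165.06]. Speed limits (degrees/s): [136.94, 136.94, 172.46, 180, 180, 180].

INTERFACE

Orientations are given as [roll, pitch, yaw] about the fixed x, y, z axes, in that order (R = Rz(yaw) Ry(pitch) Rx(roll)).
In Python, from cell import manip gives the robot as it stands. The module is installed in compiled form; this text tells all that it offers.
- The arm moves only by the tool play_rows, never from a script. Its argument "series" is a list of rows, each a list of 3 entries, a list of its own where there are three numbers: the shift along the tool's x, y, z in mm, then the turn, a rotation vector about the tool's x, y, z in rad, then the opening, from 0 (shut) to 1 (fully open). In form: [[[tx, ty, tz], [wx, wy, wz], claw], ...]. A call has 1 to 5 rows; each row shifts and turns the commanded pose from where the row before left it, along the tool's axes as they then stand; what a row does not reach is not made up. A row lasts 1/10 s, in which the tool goes at most 50 mm and 8.59 degrees, less where a joint would pass 70% of its speed; a pose out of reach is approached as far as the arm can. A call is refused whole if a number of a shift passes 50 or a number of a turn 0.15, either way. A call with a gripper value outside its range is refused whole. The fingers move at their own pace and stop on an object; "squeeze" is the grip in N (left out, the last holds). Time passes only in rows, so rows that do not move let the fingers close. It gives the time, the measured TCP pose, the force, the opening and the grip force at its end, in the units of the state.
- manip.read_state(): the state, without advancing time (a new reading comes with each control period).
- manip.snapshot(name): name is "side" or "top" or "wrist"; returns a dict with "color" (480x640x3 uint8, red, green, blue), "fx", "fy", "cx", "cy" (pixels), "dist" ([k1, k2, p1, p2, k3] as OpenCV has them; the pictures are not rectified), "rvec" (rotation vector, rad) and "tvec" (3), from world to camera coordinates, as OpenCV has them; the wrist camera has in their place "tool_from_camera" (4x4, takes a point from camera to tool coordinates, whose origin is the TCP and whose axes are the flange's). Camera axes: x right, y down, z forward; pixel columns grow to the right and rows downward; lengths in m; the calibration is good to about 2 mm. A picture is of the moment at which its call begins: read the wrist's pose just before it. There is no depth.
- manip.sign_off(): hands the job in; it is judged then, once.
The state is a dict: "time": time; "q": joint angles; "dq": joint speeds; "tau": joint torques, N m; "tool_pos": TCP position; "orientation": TCP orientation; "force": force on the tool from outside, world axes, zero at the start; "ft_torque": the same for the moment, N m; "finger_gap": finger opening in m; "grip_force": force on a finger pad.
Only numpy, scipy, OpenCV 4.12 (cv2) and the standard library are available. Lean on these libraries where they do the work, as an engineer would, in place of code of your own. Each camera call takes 0.05 s, during which the arm holds its last target. There are 200 camera calls.

TASK

Turn the latch fully across the top of the cartridge block so that the block is held down, then push the ejector rod by its head through the bore until the spent filter cartridge comes out at the far end and drops into the catch tray. Leave the latch closed and the block seated in the fixture, and do not disturb the beaker or the roll of tape.

Things in the scene. Friction and masses are not known exactly. Their poses are not given: they have to be found in the camera images.
- fixture: Fixed ejector fixture: grey bed (top at z = 50 mm) on a steel foot, x -104 to 200, y +-56 mm. Origin on the bench below the bore's mouth (rod side); x = push direction, roughly to the robot's right, from the rod's guide to the catch tray; y = towards the latch pivot; z up. The block stands on the bed at x = 0 to 71 mm, between cheeks and behind low end lugs.
- bore_mouth (a point): Centre of the bore's mouth on the rod side, at fixture x = 0, y = 0, 88 mm above the bench; the bore runs from here along the fixture's x.
- guide_end (a point): Rear end of the rod's guide, on the rod's axis, at fixture x = -100 mm, 88 mm above the bench. The guide is an aluminium trough, 44 mm wide, from here to x = -3 mm, its walls 85 mm above the bench, with a bridge over the rod near the block (x -35 to -5 mm, top 112 mm above the bench).
- tray (a point): Centre of the inner floor of the white open catch tray beyond the bed, at fixture x = 138 mm, y = 0, 11 mm above the bench; the tray is 124 mm long (along x) and 108 mm wide, rim 42 mm above the bench, walls 3 mm.
- rod: Loose steel ejector rod, 24 mm diameter, in the guide, with a black head (40 mm diameter, 12 mm thick) at its rear. Origin: centre of the nose face; x = along the rod to the nose. The head's rear (push) face is 186 mm behind the nose, axis 88 mm above the bench. The nose starts 0 to 20 mm outside the mouth; fully home, the head meets the guide's end and the nose is 74 mm past the mouth.
- latch (a joint): Angle of the latch, rad: 0 = open, arm pointing along the fixture's -x; it grows as the knob swings counter-clockwise (seen from above) over the block; 1.57 = straight across the block, pointing along the fixture's -y; stop at 1.6. It starts between 0 and 0.4, turns with light friction (about 1 N at the knob) and stays where it is left.
- latch_knob (a point): Centre of the upright black knob, 14 mm diameter, on the end of the flat steel latch arm, 62 mm from the pivot; the knob stands free from 134 to 164 mm above the bench and this point is at 152 mm. The arm's underside passes 2 mm above the block.
- latch_pivot (a point): The latch's vertical pivot axis, at fixture x = 35, y = 48.5 mm, 130 mm above the bench.
- block: Loose aluminium cartridge block, 70 x 70 x 76 mm high, with a 43 mm bore along its x, 38 mm above its underside. Origin: centre of the underside; x = push direction. It must be held down by the latch before the cartridge is driven.
- cartridge: Spent filter cartridge: white plastic cylinder, 40 mm diameter, 60 mm long, two dark rings. Origin: its centre; x = its axis. Seated in the bore, near face about 7 mm inside the mouth; a spring pad holds it, so driving it takes about 5 to 12 N; it comes free when that face is about 57 mm in and drops when it reaches the far end of the bore (70 mm).
- beaker_50: 50 ml glass beaker, 48 mm diameter, 59 mm high, standing to the left; leave alone. Origin: centre of its underside.
- label_tape: Roll of tape, 55 mm diameter, 19 mm high, lying to the right; leave alone. Origin: centre of its underside.

How it is judged (in metres and radians):
On the way, in this order (a step that is already met when the one before it is completed fails the run):
1. the latch is turned across the block while the cartridge is still seated (value of joint latch above 1.4 rad and x of cartridge in the frame of fixture below 0.045 m), for 0.2 s.
2. the rod's nose is driven at least 45 mm into the bore, pushing the cartridge ahead of it (x of rod in the frame of fixture above 0.045 m and x of cartridge in the frame of fixture above 0.07 m and value of joint latch above 1.3 rad), for 0.05 s.
At the end, for the whole second after the job is handed in: The cartridge lies at rest inside the catch tray (its centre within the tray's walls and less than 60 mm above the bench); the latch is closed across the block (joint above 1.4 rad); the block is seated in the fixture (within 10 mm along, 6 mm in height, tilt under 0.1 rad) (x of cartridge in the frame of fixture between 0.08 and 0.197 m and y of cartridge in the frame of fixture between -0.051 and 0.051 m and z of cartridge in the frame of fixture below 0.06 m and linear speed of cartridge below 0.03 m/s and value of joint latch above 1.4 rad and angle between block's own z axis and vertical below 0.1 rad and z of block in the frame of fixture below 0.056 m and x of block in the frame of fixture between 0.025 and 0.045 m); the robot touches nothing.
It fails at once if the cartridge is driven while the latch is not across the block (x of cartridge in the frame of fixture above 0.05 m and value of joint latch below 1.2 rad).
It fails at once if the block is tipped or lifted out of the fixture (angle between block's own z axis and vertical above 0.2 rad or z of block in the frame of fixture above 0.065 m).
It fails at once if the beaker or the tape is disturbed (distance of any of beaker_50, label_tape from where it was at the start of the episode above 0.03 m).
It also fails if it takes over 46 s, if anything falls off the work surface, if the arm or the gripper's body presses on something with over 40 N, if the wrist force passes 120 N, or if a joint passes its speed limit or range.

## Working session

There is one attempt and no reset: what is moved stays moved. The work goes in short steps, Python scripts to look and compute and a tool call to move; the robot and the scene stay as the last step left them, time stands still between calls to the robot, and variables do not carry over. Pictures are saved under pics/ and viewed, at most 10 in all, crops included, and the job is handed in when it is done.

Besides the shell and the picture viewer there is one more tool, called after "Call:" by a JSON object that holds its "fn" and its "kwargs". play_rows: Moves the arm, as the interface text tells. Its arguments: {"type":"object","properties":{"series":{"type":"array","items":{"type":"array"}},"squeeze":{"type":"number"}},"required":["series"]}

```bash
mkdir -p pics; python3 - <<'E'
from cell import manip
import cv2,pickle
d={}
for n in("side","top"):
    s=manip.snapshot(n); cv2.imwrite(f"pics/{n}0.png",s["color"][:,:,::-1]); d[n]=s
pickle.dump(d,open("s0.pkl","wb"))
s=manip.read_state(); print(s)
E
```

```text
{'time': 0.1, 'q': array([-8.11534741e+01,  1.79574051e+01,  8.58488238e+01, -6.85664754e-04,
        7.62612330e+01, -1.27990556e+01]), 'dq': array([ 0.00726908, -0.06241133, -0.07718063,  0.07007124,  0.04571194,
        0.11769451]), 'tau': array([ 2.60032852e-03, -4.12897110e+01, -2.60144162e+01, -1.63744135e-04,
        2.98546016e-03, -1.60083797e-06]), 'tool_pos': array([ 0.19361454, -0.48777463,  0.24978734]), 'orientation': array([-1.79934067e+02, -1.42956723e-02,  2.16457365e+01]), 'force': array([ 0.39042057, -0.18358717,  0.34971814]), 'ft_torque': array([ 0.03182691,  0.02407114, -0.01863768]), 'grip_force': 0.0, 'finger_gap': 0.08573794491554798}
```

View pics/top0.png

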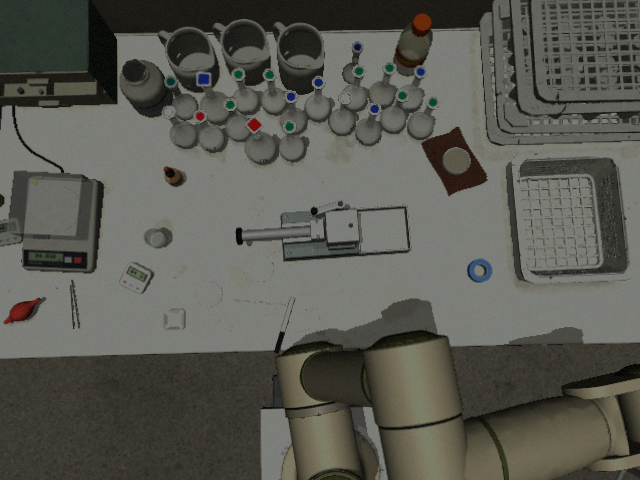

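View pics/side0.png

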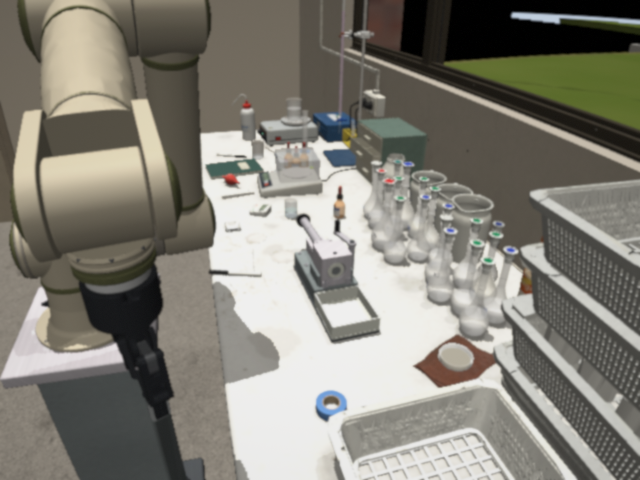

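The top view shows the fixture at about (230–412, 200–262), with the rod head at (240,236), the latch knob near (316,211), the tray corners near (408,207) and (410,250), and the beaker at (157,238). I'll enlarge that area.

```bash
python3 - <<'E'
import cv2,pickle
c=pickle.load(open("s0.pkl","rb"))["top"]["color"][190:270,228:418,::-1]
cv2.imwrite("pics/crop0.png",cv2.convertScaleAbs(cv2.resize(c,None,fx=4,fy=4,interpolation=cv2.INTER_CUBIC),alpha=1.3))
E
```

```text
(no output)
```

View pics/crop0.png

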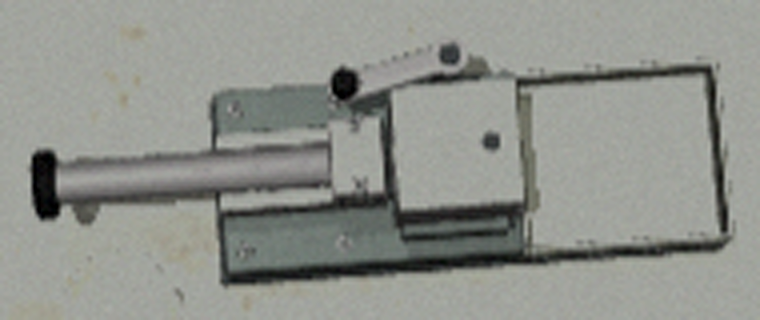

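The crop shows bed corners at crop px (213,92) and (224,277), tray rim corners at (712,67) and (729,240), the pivot at (450,53), the knob top at (345,80), block top corners at (391,90), (517,78), (523,205) and (396,212), and the head's rear face at (33,184). I'll fit the fixture pose to these.

```bash
cat >h.py <<'E'
import numpy as np,cv2,pickle
from scipy.optimize import least_squares
def proj(P,s):
    return cv2.projectPoints(np.array(P,float).reshape(-1,1,3),s["rvec"],s["tvec"],np.array([[s["fx"],0,s["cx"]],[0,s["fy"],s["cy"]],[0,0,1.]]),np.array(s["dist"]))[0][:,0]
def F(p,P):
    c,s=np.cos(p[2]),np.sin(p[2]);P=np.array(P,float).reshape(-1,3)
    return P@np.array([[c,s,0],[-s,c,0],[0,0,1]])+[p[0],p[1],0]
def ray(uv,s,z):
    f=lambda q:(proj([[q[0],q[1],z]],s)[0]-uv)
    return least_squares(f,[.5,0]).x
E
python3 - <<'E'
from h import *
s=pickle.load(open("s0.pkl","rb"))["top"]
obs=[((-104,56,50),(213,92)),((-104,-56,50),(224,277)),((200,54,42),(712,67)),((200,-54,42),(729,240)),((35,48.5,136),(450,53)),((.5,35,126),(391,90)),((70.5,35,126),(517,78)),((70.5,-35,126),(523,205)),((.5,-35,126),(396,212))]
P=np.array([o[0] for o in obs])/1e3; uv=np.array([o[1] for o in obs])/4+[228,190]
r=least_squares(lambda p:(proj(F(p,P),s)-uv).ravel(),[.5,0,-1.5],loss='soft_l1')
p=r.x;print("fix",p[:2],np.degrees(p[2]));print((proj(F(p,P),s)-uv).round(2))
np.save("fix.npy",p)
def inv(w):
    c,q=np.cos(p[2]),np.sin(p[2]);d=w-p[:2];return np.array([c*d[0]+q*d[1],-q*d[0]+c*d[1]])
k=ray(np.array([345,80])/4+[228,190],s,.164);kf=inv(k);print("knob",k,kf,kf-[.035,.0485],np.hypot(*(kf-[.035,.0485])))
for px in (33,57): h=ray(np.array([px,184])/4+[228,190],s,.1);print("head",h,inv(h))
for a in (0,.2,.4,.8,1.2,1.57): print(a,F(p,[.035-.062*np.cos(a),.0485-.062*np.sin(a),.152]))
print("head face", F(p,[-.18,0,.088]),"cam",-cv2.Rodrigues(s["rvec"])[0].T@s["tvec"].ravel())
E
```

```text
fix [ 0.5519282  -0.00153537] -87.42967134170945
[[-1.47 -0.69]
 [-1.37  0.16]
 [ 1.51 -1.22]
 [ 1.34  0.43]
 [ 0.08  1.07]
 [-0.33 -0.38]
 [-0.65  0.61]
 [ 0.28 -0.26]
 [ 0.62  0.05]]
knob [0.58484682 0.02487834] [-0.02491088  0.03407004] [-0.05991088 -0.01442996] 0.06162416300840805
head [0.5411198  0.20170831] [-0.20352392 -0.00168293]
head [0.54083391 0.18818745] [-0.19002948 -0.00257488]
0 [[0.59916857 0.02761248 0.152     ]]
0.2 [[0.58691889 0.02582546 0.152     ]]
0.4 [[0.57526841 0.02164043 0.152     ]]
0.8 [[0.55558053 0.00683266 0.152     ]]
1.2 [[ 0.54321321 -0.01447304  0.152     ]]
1.57 [[ 0.54000919 -0.03705625  0.152     ]]
head face [[0.54385598 0.17828354 0.088     ]] cam [0.32746976 0.04147107 1.48275034]
```

```bash
cat >>h.py <<'E'
def rows(path,y0=None,p0=None):
    """path: list of (x,y,z,yaw) m/deg, one per row; prints tool-frame rows; tool kept pointing down"""
    from cell import manip
    from scipy.spatial.transform import Rotation as R
    s=manip.read_state()
    p=np.array(s["tool_pos"] if p0 is None else p0);r=R.from_euler("xyz",s["orientation"] if y0 is None else [180,0,y0],degrees=True)
    for q in path:
        t=r.inv().apply(np.array(q[:3])-p)*1e3
        r2=R.from_euler("xyz",[180,0,q[3]],degrees=True);w=(r.inv()*r2).as_rotvec()
        print([list(t.round(0)+0.),list(w.round(3)+0.)]);p=np.array(q[:3]);r=r2
def lin(a,b,n): return [np.array(a)+(np.array(b)-a)*i/n for i in range(1,n+1)]
E
python3 - <<'E'
from h import *
from cell import manip
s=manip.read_state();a=[*s["tool_pos"],s["orientation"][2]]
rows(lin(a,[.585,.025,.25,106],15))
E
```

```text
[[np.float64(37.0), np.float64(-22.0), np.float64(0.0)], [np.float64(-0.001), np.float64(0.0), np.float64(-0.098)]]
[[np.float64(39.0), np.float64(-18.0), np.float64(0.0)], [np.float64(0.0), np.float64(0.0), np.float64(-0.098)]]
[[np.float64(40.0), np.float64(-15.0), np.float64(0.0)], [np.float64(0.0), np.float64(0.0), np.float64(-0.098)]]
[[np.float64(42.0), np.float64(-10.0), np.float64(0.0)], [np.float64(0.0), np.float64(0.0), np.float64(-0.098)]]
[[np.float64(43.0), np.float64(-6.0), np.float64(0.0)], [np.float64(0.0), np.float64(0.0), np.float64(-0.098)]]
[[np.float64(43.0), np.float64(-2.0), np.float64(0.0)], [np.float64(0.0), np.float64(0.0), np.float64(-0.098)]]
[[np.float64(43.0), np.float64(2.0), np.float64(0.0)], [np.float64(0.0), np.float64(0.0), np.float64(-0.098)]]
[[np.float64(43.0), np.float64(6.0), np.float64(0.0)], [np.float64(0.0), np.float64(0.0), np.float64(-0.098)]]
[[np.float64(42.0), np.float64(10.0), np.float64(0.0)], [np.float64(0.0), np.float64(0.0), np.float64(-0.098)]]
[[np.float64(41.0), np.float64(14.0), np.float64(0.0)], [np.float64(0.0), np.float64(0.0), np.float64(-0.098)]]
[[np.float64(39.0), np.float64(18.0), np.float64(0.0)], [np.float64(0.0), np.float64(0.0), np.float64(-0.098)]]
[[np.float64(37.0), np.float64(22.0), np.float64(0.0)], [np.float64(0.0), np.float64(0.0), np.float64(-0.098)]]
[[np.float64(35.0), np.float64(26.0), np.float64(0.0)], [np.float64(0.0), np.float64(0.0), np.float64(-0.098)]]
[[np.float64(32.0), np.float64(29.0), np.float64(0.0)], [np.float64(0.0), np.float64(0.0), np.float64(-0.098)]]
[[np.float64(29.0), np.float64(32.0), np.float64(0.0)], [np.float64(0.0), np.float64(0.0), np.float64(-0.098)]]
```

Call:
{"fn": "play_rows", "kwargs": {"series": [[[37, -22, 0], [0, 0, -0.098], 0.6], [[39, -18, 0], [0, 0, -0.098], 0.6], [[40, -15, 0], [0, 0, -0.098], 0.6], [[42, -10, 0], [0, 0, -0.098], 0.6], [[43, -6, 0], [0, 0, -0.098], 0.6]], "squeeze": 20}}

```text
time: 0.6
tool_pos: [0.3258, -0.3159, 0.2501]
orientation: [-180.0, -0.0, 49.9]
force: [0.6, -0.3, -0.1]
finger_gap: 0.051
grip_force: 0.0
```

Call:
{"fn": "play_rows", "kwargs": {"series": [[[43, -2, 0], [0, 0, -0.098], 0.6], [[43, 2, 0], [0, 0, -0.098], 0.6], [[43, 6, 0], [0, 0, -0.098], 0.6], [[42, 10, 0], [0, 0, -0.098], 0.6], [[41, 14, 0], [0, 0, -0.098], 0.6]]}}

```text
time: 1.1
tool_pos: [0.4561, -0.1435, 0.2502]
orientation: [-180.0, -0.0, 78.0]
force: [-0.2, -1.0, 0.4]
finger_gap: 0.0511
grip_force: 0.0
```

Call:
{"fn": "play_rows", "kwargs": {"series": [[[39, 18, 0], [0, 0, -0.098], 0.6], [[37, 22, 0], [0, 0, -0.098], 0.6], [[35, 26, 0], [0, 0, -0.098], 0.6], [[32, 29, 0], [0, 0, -0.098], 0.6], [[29, 32, 0], [0, 0, -0.098], 0.6]]}}

```text
time: 1.6
tool_pos: [0.5873, 0.0281, 0.2499]
orientation: [-180.0, -0.0, 106.1]
force: [0.4, -0.2, 0.4]
finger_gap: 0.0515
grip_force: 0.0
```

```bash
python3 - <<'E'
from cell import manip
import cv2,pickle
st=manip.read_state(); s=manip.snapshot("wrist"); pickle.dump((st,s),open("w1.pkl","wb"))
cv2.imwrite("pics/w1.png",s["color"][:,:,::-1]); print(st["tool_pos"],st["orientation"],st["finger_gap"]);print(s["tool_from_camera"])
E
```

```text
[0.58728792 0.02809825 0.24994045] [-1.79963774e+02 -1.19237131e-02  1.06114061e+02] 0.05150323865882907
[[ 1.78181015e-03 -9.60822006e-01 -2.77160420e-01  7.11426136e-02]
 [ 9.99998384e-01  1.64600527e-03  7.22647146e-04  1.48590811e-03]
 [-2.38127768e-04 -2.77161260e-01  9.60823386e-01 -1.23444823e-01]
 [ 0.00000000e+00  0.00000000e+00  0.00000000e+00  1.00000000e+00]]
```

View pics/w1.png

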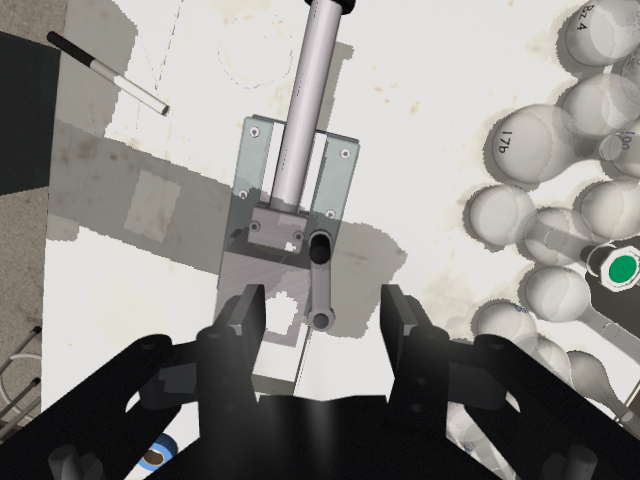

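```bash
python3 - <<'E'
import cv2,pickle
c=pickle.load(open("w1.pkl","rb"))[1]["color"][200:340,220:360,::-1]
cv2.imwrite("pics/crop1.png",cv2.convertScaleAbs(cv2.resize(c,None,fx=4,fy=4,interpolation=cv2.INTER_CUBIC),alpha=1.6,beta=20))
E
```

```text
(no output)
```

View pics/crop1.png

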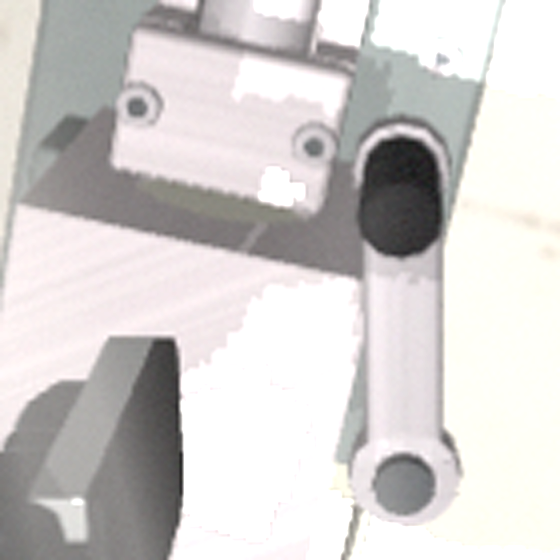

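The enlarged wrist view shows the knob's top centre at full-image px (320,253.5), the pivot bolt at (321.3,321), bed corners at (246,117) and (359,139), and a block corner at (224.5,251.8). I'll refit the pose with these.

```bash
cat >>h.py <<'E'
def wcam(st,s):
    from scipy.spatial.transform import Rotation as R
    T=np.eye(4);T[:3,:3]=R.from_euler("xyz",st["orientation"],degrees=True).as_matrix();T[:3,3]=st["tool_pos"]
    C=np.linalg.inv(T@np.array(s["tool_from_camera"]));d=dict(s);d["rvec"]=cv2.Rodrigues(C[:3,:3])[0];d["tvec"]=C[:3,3];return d
E
python3 - <<'E'
from h import *
s=wcam(*pickle.load(open("w1.pkl","rb")))
obs=[((-104,-56,50),(246,117)),((-104,56,50),(359,139)),((35,48.5,137),(321.3,321)),((.5,-35,126),(224.5,251.8)),((.5,35,126),(310.5,269.5))]
P=np.array([o[0] for o in obs])/1e3; uv=np.array([o[1] for o in obs],float)
r=least_squares(lambda p:(proj(F(p,P),s)-uv).ravel(),np.load("fix.npy"),loss='soft_l1')
p=r.x;print("fix",p[:2],np.degrees(p[2]));print((proj(F(p,P),s)-uv).round(2))
np.save("fix2.npy",p)
k=ray(np.array([320,253.5]),s,.164);print("knob",k)
pv=F(p,[.035,.0485,.13])[0];d=k-pv[:2];print("pivot",pv,np.hypot(*d),(np.arctan2(d[1],d[0])-p[2]-np.pi)%(2*np.pi))
E
```

```text
fix [ 0.55482811 -0.0008057 ] -86.04940205776154
[[-6.08 -5.17]
 [ 3.05  0.05]
 [-0.16 -0.41]
 [-1.18  0.68]
 [ 3.01  1.43]]
knob [0.58732826 0.02847337]
pivot [ 0.60562424 -0.03238106  0.13      ] 0.0635452913613331 0.22310346011940796
```

Call:
{"fn": "play_rows", "kwargs": {"series": [[[0, 0, 40], [0, 0, 0], 0.6], [[0, 0, 40], [0, 0, 0], 0.5], [[0, 0, 12], [0, 0, 0], 0.35], [[0, 0, 0], [0, 0, 0], 0.0], [[0, 0, 0], [0, 0, 0], 0.0]], "squeeze": 20}}

```text
time: 2.15
tool_pos: [0.5864, 0.0262, 0.1584]
orientation: [-179.9, -0.0, 105.9]
force: [1.3, 0.4, -13.0]
finger_gap: 0.013
grip_force: 20.7
```

Call:
{"fn": "play_rows", "kwargs": {"series": [[[0, 0, 0], [0, 0, 0], 0.0], [[0, 0, 0], [0, 0, 0], 0.0]]}}

```text
time: 2.35
tool_pos: [0.5864, 0.0262, 0.1584]
orientation: [-180.0, -0.0, 105.9]
force: [-0.3, -1.4, -13.7]
finger_gap: 0.0133
grip_force: 20.7
```

```bash
python3 - <<'E'
from h import *
p=np.load("fix2.npy");a0=.223;pv=np.array([.6056,-.0324]);k=np.array([.5873,.0285])
d=(k-pv)*62.5/63.5
path=[]
for i in range(1,16):
    t=(1.58-a0)*i/15;c,s=np.cos(t),np.sin(t)
    path.append((*(pv+[c*d[0]-s*d[1],s*d[0]+c*d[1]]),.158,106.1+np.degrees(t)))
np.set_printoptions(legacy='1.25');rows(path,106.1,[.5873,.0285,.158]);print(path[-1])
E
```

```text
[[-1.0, -6.0, 0.0], [0.0, 0.0, -0.09]]
[[0.0, -6.0, 0.0], [0.0, 0.0, -0.09]]
[[0.0, -6.0, 0.0], [0.0, 0.0, -0.09]]
[[0.0, -6.0, 0.0], [0.0, 0.0, -0.09]]
[[0.0, -6.0, 0.0], [0.0, 0.0, -0.09]]
[[0.0, -6.0, 0.0], [0.0, 0.0, -0.09]]
[[0.0, -6.0, 0.0], [0.0, 0.0, -0.09]]
[[0.0, -6.0, 0.0], [0.0, 0.0, -0.09]]
[[0.0, -6.0, 0.0], [0.0, 0.0, -0.09]]
[[0.0, -6.0, 0.0], [0.0, 0.0, -0.09]]
[[0.0, -6.0, 0.0], [0.0, 0.0, -0.09]]
[[0.0, -6.0, 0.0], [0.0, 0.0, -0.09]]
[[0.0, -6.0, 0.0], [0.0, 0.0, -0.09]]
[[0.0, -6.0, 0.0], [0.0, 0.0, -0.09]]
[[0.0, -6.0, 0.0], [0.0, 0.0, -0.09]]
(0.543202171752983, -0.03728397786032942, 0.158, 183.8503727992527)
```

Call:
{"fn": "play_rows", "kwargs": {"series": [[[-0.3, -5.65, -0.5], [0, 0, -0.09], 0], [[-0.3, -5.65, 0], [0, 0, -0.09], 0], [[-0.3, -5.65, 0], [0, 0, -0.09], 0], [[-0.3, -5.65, 0], [0, 0, -0.09], 0], [[-0.3, -5.65, 0], [0, 0, -0.09], 0]]}}

```text
time: 2.85
tool_pos: [0.5618, 0.0125, 0.1585]
orientation: [-180.0, -0.0, 131.9]
force: [3.9, -1.1, -18.8]
finger_gap: 0.0131
grip_force: 20.3
```

Call:
{"fn": "play_rows", "kwargs": {"series": [[[-0.3, -5.65, -0.5], [0, 0, -0.09], 0], [[-0.3, -5.65, 0], [0, 0, -0.09], 0], [[-0.3, -5.65, 0], [0, 0, -0.09], 0], [[-0.3, -5.65, 0], [0, 0, -0.09], 0], [[-0.3, -5.65, 0], [0, 0, -0.09], 0]]}}

```text
time: 3.35
tool_pos: [0.5459, -0.0104, 0.1586]
orientation: [180.0, -0.0, 157.6]
force: [6.1, -0.6, -23.5]
finger_gap: 0.013
grip_force: 19.9
```

Call:
{"fn": "play_rows", "kwargs": {"series": [[[-0.3, -5.65, 0], [0, 0, -0.09], 0], [[-0.3, -5.65, 0], [0, 0, -0.09], 0], [[-0.3, -5.65, 0], [0, 0, -0.09], 0], [[-0.3, -5.65, 0], [0, 0, -0.09], 0], [[-0.3, -4, 0], [0, 0, -0.07], 0]]}}

```text
time: 3.85
tool_pos: [0.5416, -0.0363, 0.1586]
orientation: [179.9, -0.0, -177.7]
force: [5.9, 2.3, -22.1]
finger_gap: 0.0129
grip_force: 19.9
```

Call:
{"fn": "play_rows", "kwargs": {"series": [[[0, -2, 0], [0, 0, -0.02], 0], [[0, 0, 0], [0, 0, 0], 0]]}}

```text
time: 4.05
tool_pos: [0.5417, -0.0382, 0.1586]
orientation: [179.9, -0.0, -176.8]
force: [5.1, 1.3, -22.7]
finger_gap: 0.0133
grip_force: 19.9
```

Call:
{"fn": "play_rows", "kwargs": {"series": [[[0, 0, 0], [0, 0, 0], 0.4], [[0, 0, 0], [0, 0, 0], 0.4], [[0, 0, 0], [0, 0, 0], 0.4], [[0, 0, -40], [0, 0, 0], 0.4], [[0, 0, -50], [0, 0, 0], 0.2]]}}

```text
time: 4.55
tool_pos: [0.541, -0.0382, 0.2499]
orientation: [180.0, -0.1, -176.8]
force: [1.1, 1.1, 1.4]
finger_gap: 0.021
grip_force: 0.0
```

Call:
{"fn": "play_rows", "kwargs": {"series": [[[0, 50, 0], [0, 0, 0.05], 0], [[0, 50, 0], [0, 0, 0], 0], [[0, 50, 0], [0, 0, 0], 0], [[0, 50, 0], [0, 0, 0], 0], [[0, 50, 0], [0, 0, 0], 0]]}}

```text
time: 5.05
tool_pos: [0.5374, 0.2136, 0.2506]
orientation: [180.0, 0.1, -179.7]
force: [1.1, -0.3, -0.3]
finger_gap: 0.0001
grip_force: 0.0
```

```bash
python3 - <<'E'
from cell import manip
import cv2,pickle
st=manip.read_state(); s=manip.snapshot("wrist"); pickle.dump((st,s),open("w2.pkl","wb"))
cv2.imwrite("pics/w2.png",s["color"][:,:,::-1]); print(st["tool_pos"],st["orientation"],st["finger_gap"])
from h import *
t=pickle.load(open("s0.pkl","rb"))["top"];print("beaker",ray(np.array([157,238.]),t,.03))
E
```

```text
[0.53743176 0.21360153 0.25056961] [ 1.79984876e+02  1.31497615e-01 -1.79651767e+02] 6.35514516194187e-05
beaker [0.55109172 0.39644045]
```

View pics/w2.png

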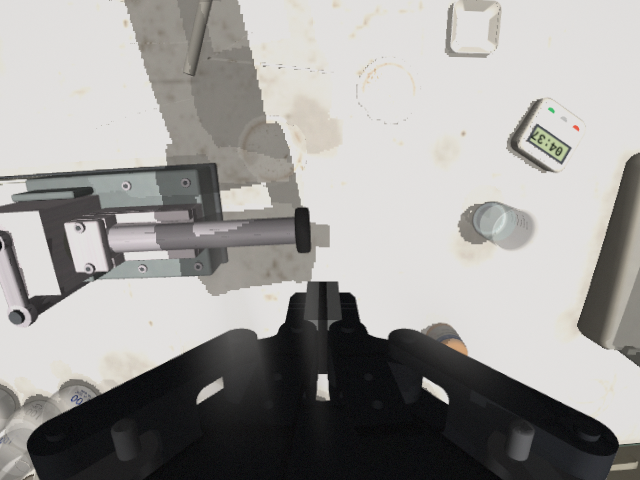

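The wrist view shows the head at px (296–311, 207–253), the rod axis running from (112,237) to (297,232), the latch across the block at left, and the beaker at (500,226).

```bash
python3 - <<'E'
from h import *
s=wcam(*pickle.load(open("w2.pkl","rb")))
for uv,z in (((311,230),.095),((311,230),.088),((297,207),.088),((297,253),.088),((297,232),.088),((112,237),.1),((297,232),.1)): print(uv,z,ray(np.array(uv,float),s,z))
for n in("fix.npy","fix2.npy"):
  p=np.load(n);print(F(p,[[-.2035,0,.088],[-.112,0,.088]]))
E
```

```text
(311, 230) 0.095 [0.54242546 0.20554958]
(311, 230) 0.088 [0.54429578 0.20533253]
(297, 207) 0.088 [0.52435068 0.19357006]
(297, 253) 0.088 [0.5652001  0.19306023]
(297, 232) 0.088 [0.54616398 0.19330323]
(112, 237) 0.1 [0.54834305 0.03749946]
(297, 232) 0.1 [0.54287929 0.1941803 ]
[[0.54280211 0.20175989 0.088     ]
 [0.54690549 0.11035195 0.088     ]]
[[0.54080771 0.20221075 0.088     ]
 [0.54711172 0.11092817 0.088     ]]
```

Call:
{"fn": "play_rows", "kwargs": {"series": [[[-7, 30, 10], [0, 0, 0], 0], [[0, 0, 40], [0, 0, 0], 0], [[0, 0, 50], [0, 0, 0], 0], [[0, 0, 50], [0, 0, 0], 0], [[0, 0, 10], [0, 0, 0], 0]]}}

```text
time: 5.6
tool_pos: [0.5421, 0.241, 0.0851]
orientation: [-179.9, -0.4, -179.6]
force: [-0.0, -0.1, 0.4]
finger_gap: 0.0
grip_force: 0.0
```

Call:
{"fn": "play_rows", "kwargs": {"series": [[[0, -8, 0], [0, 0, 0], 0], [[0, -6, 0], [0, 0, 0], 0], [[0, -6, 0], [0, 0, 0], 0]]}}

```text
time: 5.9
tool_pos: [0.5459, 0.2211, 0.0921]
orientation: [180.0, 0.3, -179.7]
force: [0.6, -0.3, 0.2]
finger_gap: 0.0
grip_force: 0.0
```

Call:
{"fn": "play_rows", "kwargs": {"series": [[[0, -5, 0], [0, 0, 0], 0], [[0, -5, 0], [0, 0, 0], 0], [[0, -5, 0], [0, 0, 0], 0], [[0, -5, 0], [0, 0, 0], 0], [[0, -5, 0], [0, 0, 0], 0]]}}

```text
time: 6.4
tool_pos: [0.5449, 0.1964, 0.0899]
orientation: [180.0, 0.1, -179.6]
force: [1.4, 3.5, 2.4]
finger_gap: -0.0001
grip_force: 1.9
```

Call:
{"fn": "play_rows", "kwargs": {"series": [[[0, -4, 0], [0, 0, 0], 0], [[0, -4, 0], [0, 0, 0], 0], [[0, -4, 0], [0, 0, 0], 0], [[0, -4, 0], [0, 0, 0], 0], [[0, -4, 0], [0, 0, 0], 0]]}}

```text
time: 6.9
tool_pos: [0.5458, 0.1778, 0.0905]
orientation: [179.8, 0.2, -179.6]
force: [3.0, 13.7, 6.7]
finger_gap: 0.0001
grip_force: 6.7
```

Call:
{"fn": "play_rows", "kwargs": {"series": [[[0, -4, 0], [0, 0, 0], 0], [[0, -4, 0], [0, 0, 0], 0], [[0, -4, 0], [0, 0, 0], 0], [[0, -4, 0], [0, 0, 0], 0], [[0, -4, 0], [0, 0, 0], 0]]}}

```text
time: 7.4
tool_pos: [0.5469, 0.1582, 0.0912]
orientation: [179.8, 0.4, -179.6]
force: [7.0, 16.1, 9.1]
finger_gap: 0.0004
grip_force: 8.0
```

Call:
{"fn": "play_rows", "kwargs": {"series": [[[0, -4, 0], [0, 0, 0], 0], [[0, -4, 0], [0, 0, 0], 0], [[0, -4, 0], [0, 0, 0], 0], [[0, -4, 0], [0, 0, 0], 0], [[0, -3, 0], [0, 0, 0], 0]]}}

```text
time: 7.9
tool_pos: [0.5454, 0.1375, 0.0898]
orientation: [180.0, 0.1, -179.6]
force: [0.1, 2.5, 1.5]
finger_gap: 0.0004
grip_force: 1.2
```

Force has dropped, so the cartridge is free of its pad. I'll push gently until the rod is home.

Call:
{"fn": "play_rows", "kwargs": {"series": [[[0, -3, 0], [0, 0, 0], 0], [[0, -3, 0], [0, 0, 0], 0], [[0, -2, 0], [0, 0, 0], 0], [[0, -2, 0], [0, 0, 0], 0], [[0, -2, 0], [0, 0, 0], 0]]}}

```text
time: 8.4
tool_pos: [0.5451, 0.1254, 0.0893]
orientation: [180.0, -0.0, -179.6]
force: [1.3, 3.3, 2.5]
finger_gap: -0.0
grip_force: 1.6
```

Call:
{"fn": "play_rows", "kwargs": {"series": [[[0, -1.5, 0], [0, 0, 0], 0], [[0, -1.5, 0], [0, 0, 0], 0], [[0, -1, 0], [0, 0, 0], 0]]}}

```text
time: 8.7
tool_pos: [0.5451, 0.1246, 0.0895]
orientation: [179.7, 0.1, -179.7]
force: [1.8, 26.5, 2.2]
finger_gap: -0.0001
grip_force: 13.7
```

```bash
python3 - <<'E'
from cell import manip
import cv2
c=manip.snapshot("side")["color"][200:360,260:420,::-1]
cv2.imwrite("pics/side1.png",cv2.resize(c,None,fx=3.5,fy=3.5,interpolation=cv2.INTER_CUBIC))
E
```

```text
(no output)
```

View pics/side1.png

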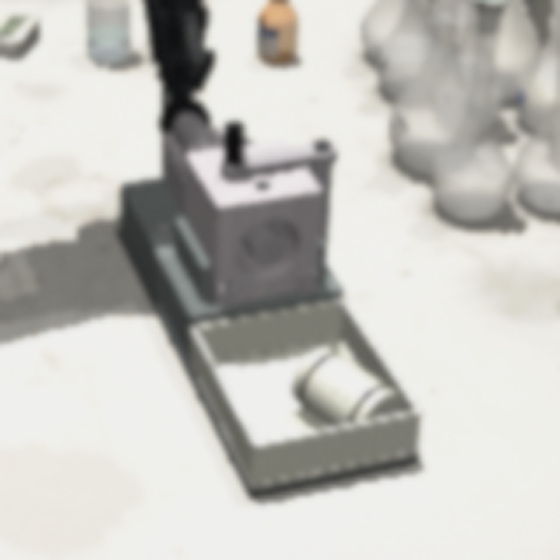

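The cartridge lies in the tray at crop px (345,385). The latch is across the block and the block is seated. The head has met the guide's end at 26 N, so I'll back off, lift and let things settle.

Call:
{"fn": "play_rows", "kwargs": {"series": [[[0, 5, 0], [0, 0, 0], 0], [[0, 15, 0], [0, 0, 0], 0], [[0, 15, 0], [0, 0, 0], 0], [[0, 0, -40], [0, 0, 0], 0], [[0, 0, -50], [0, 0, 0], 0]]}}

```text
time: 9.25
tool_pos: [0.5436, 0.1576, 0.1785]
orientation: [-180.0, -0.3, -179.6]
force: [1.2, -0.2, 0.5]
finger_gap: 0.0004
grip_force: 0.0
```

Call:
{"fn": "play_rows", "kwargs": {"series": [[[0, 0, -30], [0, 0, 0], 0], [[0, 0, 0], [0, 0, 0], 0], [[0, 0, 0], [0, 0, 0], 0], [[0, 0, 0], [0, 0, 0], 0], [[0, 0, 0], [0, 0, 0], 0]]}}

```text
time: 9.75
tool_pos: [0.5445, 0.1567, 0.2079]
orientation: [-180.0, -0.1, -179.6]
force: [0.1, -0.2, -0.0]
finger_gap: 0.0001
grip_force: 0.0
```

```bash
python3 - <<'E'
from cell import manip
import cv2
c=manip.snapshot("side")["color"][200:360,260:420,::-1]
cv2.imwrite("pics/side2.png",cv2.resize(c,None,fx=3.5,fy=3.5,interpolation=cv2.INTER_CUBIC))
E
```

```text
(no output)
```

View pics/side2.png

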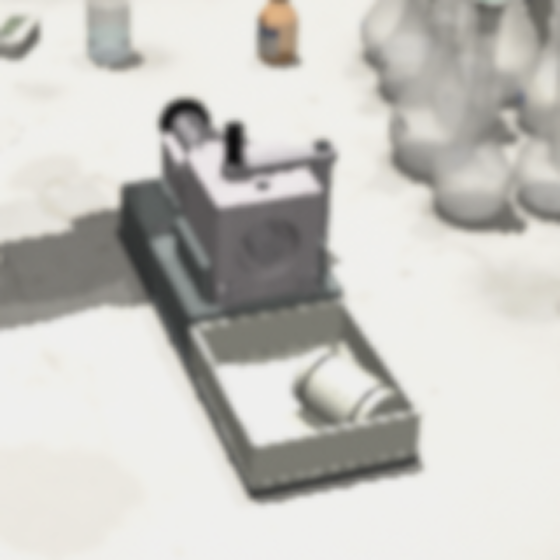

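The arm is clear, and the cartridge is at rest in the same place (345,385). The latch is still closed and the block still seated.

```bash
python3 -c "
from cell import manip
print(manip.sign_off())"
```

```text
the job is handed in; nothing more can be done
None
```

The job is handed in after about 10 s of the 46 s, though the sign-off gave no verdict: the last picture shows the latch closed, the block seated, the cartridge at rest in the tray and the arm clear, and I never moved near the beaker or the tape.

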